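# Find the heavy side of a rotor on its balancing stand and hold it down

## Task

The six-bar rotor on the balancing stand has a weight sealed somewhere in its drum, which cannot be seen. Turn the rotor by hand to feel which side is heavy, then bring that heavy side straight down and finish while still holding the rotor steady, ready to be marked. Leave the loose things around the stand where they are.

Things in the scene. Friction and masses are not known exactly. Their poses are not given: they have to be found in the camera images.
- stand: Grey stand fixed to the desk, origin under its middle. Base plate 170 (x) x 150 (y) x 14 mm; two uprights 44 mm wide rise before and behind the rotor, outer faces 57 mm from the middle (bearing caps 8 mm more), tops 153 mm above the desk. x points away from the robot along the axle, y to the robot's left, z up; yaw differs by up to 0.35 rad either way.
- axle (a point): The middle of the rotor, on its level axle, 135 mm above the desk. Axes as the stand's (x along the axle, away from the robot; z up); they do not turn with the rotor, which turns in the upright y-z plane.
- rotor (a joint): Turn of the rotor in rad, no stops. At 0, and at every 60 degrees, a bar points straight up. Positive turns about the stand's +x, so that the top moves to the robot's right (-y). The bearings are stiff and drag evenly, about 0.36 N m either way, so the rotor stays wherever it is left and never swings by itself.
- bar0: One of the six like bars, the one that is up at rotor 0; origin at its foot, 50 mm from the axle, z outward along the bar. Straight round steel rods, 12 mm thick, radial every 60 degrees in the plane through the middle of the drum, out to 110 mm from the axle. Each is spring-mounted at its foot and yields sideways in the plane of turning, about 1.4 mm per N pressed 37 mm out from the foot.
- drum (a point): Centre of the closed aluminium drum, 100 mm across, 52 mm thick; turns with the rotor. The weight sealed in it adds a pull of 0.20 to 0.25 N m at most, by the sine of the heavy side's angle from down: harder to turn while the heavy side rises, easier while it sinks, equal both ways at bottom or top. Which side differs each time; it starts at least 60 degrees from down.
- weight_big: brass calibration weight, 32 mm across, 40 mm tall, origin at the centre of its underside; stands near the stand, leave alone
- weight_small: smaller brass calibration weight, 24 mm across, 30 mm tall; leave alone
- loupe: black eye loupe, 38 mm across, 30 mm tall, standing on the desk; leave alone
- specimen_box: white specimen box 60 x 45 x 22 mm; leave alone
- coin: brass coin-like disc 38 mm across, 5 mm thick, lying flat; leave alone
- tweezers: steel tweezers 130 mm long, lying flat; leave alone
Not all that is in view belongs to the job. What is shaped like the stand but pink or purple is not meant.

How it is judged:
By the outcome, as a careful person would: the job done as asked, in the order asked, and still so for the second after the job is handed in, while the arm keeps its last pose, push and grip.
It also fails if it takes over 72 s, if anything falls off the work surface, if the arm or the gripper's body presses on something with over 40 N, if the wrist force passes 120 N, or if a joint passes its speed limit or range.

## Robot

A 6-joint arm with a two-finger parallel gripper is mounted at the origin on the work surface. World frame = base frame: x ahead of the robot, y to its left, z up, the work surface at z = 0. Lengths are in m, angles in rad, forces in N, time in s.
With the tool pointing down it reaches from about 0.425 to 0.95 m from the base axis. Payload 3.5 kg.
Tool frame: the origin (TCP) lies midway between the tips of the shut fingers; the grasp point (between the pads) lies 19 mm behind it; z points along the fingers, y is the line along which they close (so a half turn about z gives the same grasp; the last joint's range is limited). The gripper opens to 85 mm and grips with 20 to 120 N. Pads are 22 mm wide; open, the fingers measure 114 mm over their backs; the gripper's body (76 mm by 85 mm) begins 54 mm behind the grasp point. The pads swing forward as they close: fully open they stand 13 mm farther back than shut.
Start: joints at [1.163, 0.286, 1.577, -0, 1.279, -0.15], TCP at [0.172, 0.653, 0.231] pointing down, gripper open.
Joint ranges: [-2.77, 2.77], [-0.9, 2.22], [0.21, 2.48], [-1.53, 4.67], [0.24, 2.81], [-2.84, 2.84]. Speed limits (rad/s): [2.79, 2.79, 3.14, 3.14, 3.14, 3.14].

## Interface

Orientations are given as a unit quaternion [x, y, z, w].
In Python, from plant import ctrl gives the robot as it stands. The module is installed in compiled form; this text tells all that it offers.
- The arm moves only by the shell command python3 -m inch 'ROWS' [FORCE]. ROWS is JSON, a list of rows, each a list of 5 numbers: the closure, from 0 (fully open) to 1 (shut), then the shift along the tool's x, y, z in m, then the turn about the tool's z in degrees. A call has 1 to 5 rows; each row is the pose to reach, as a shift and turn from the pose commanded when the call began, along the tool's axes at that moment; what a row does not reach only later rows make up. A row lasts 1/12 s, in which the tool goes at most 41.7 mm and 7.16 degrees, less where a joint would pass 70% of its speed; a pose out of reach is approached as far as the arm can. A call with a gripper value outside its range is refused whole. The fingers move at their own pace and stop on an object; FORCE is the grip in N (left out, the last holds). Time passes only in rows, so rows that repeat a pose let the fingers close. It gives the time, the measured TCP pose, the force, the opening and the grip force at its end, in the units of the state.
- ctrl.get_state(): the state, without advancing time (a new reading comes with each control period).
- ctrl.read_camera(name): name is "scene" or "top"; returns a dict with "pixels" (400x640x3 uint8, red, green, blue), "depth" (400x640 float32, m along the optical axis (not along the pixel's ray), 0 where there is no reading), "fx", "fy", "cx", "cy" (pixels), "D" ([k1, k2, p1, p2, k3] as OpenCV has them; the pictures are not rectified), "xyz" and "rotation" of the camera in the world. Camera axes: x right, y down, z forward; pixel columns grow to the right and rows downward; lengths in m; the calibration is good to about 2 mm. A picture is of the moment at which its call begins.
- ctrl.sign_off(): hands the job in; it is judged then, once.
Trained networks look in a picture, given as the dict that the camera call returned (one of the last four; its "shot" number tells which), for a name from the list of things; names that differ only in an ending like _2 or _b are one class to them, and where a whole thing is asked for, a point or a joint stands for the part that bears it (a point fixed in the world has none). Each returns a list of dicts, best first, with "score" (0 to 1); they miss things now and then, are a little off and sometimes report something else, mostly with a low value. They report only what shows in the picture. A call takes as long as a camera call. They do not tell look-alikes from the thing itself.
- ctrl.spot_in(query, picture): "at" ([column, row] in pixels, amid what is visible of it).
- ctrl.tip_of(query, picture): "at" ([column, row] in pixels: a listed point, or the origin of a listed thing).
The state is a dict: "time": time; "qpos": joint angles; "dq": joint speeds; "joint_efforts": joint torques, N m; "eef_pos": TCP position; "tcp_rot": TCP orientation; "contact_force": force on the tool from outside, world axes, zero at the start; "wrist_torque": the same for the moment, N m; "opening": opening from 0.0 (shut) to 1.0 (fully open); "finger_force": force on a finger pad.
Only numpy, scipy, OpenCV 4.12 (cv2) and the standard library are available. Lean on these libraries where they do the work, as an engineer would, in place of code of your own. Each camera call takes 0.05 s, during which the arm holds its last target. There are 200 camera calls.

## Working session

There is one attempt and no reset: what is moved stays moved. The work goes in short steps, Python scripts to look and compute and a shell command to move; the robot and the scene stay as the last step left them, time stands still between calls to the robot, and variables do not carry over. Pictures are saved under pics/ and viewed, at most 10 in all, crops included, and the job is handed in when it is done.

```bash
mkdir -p pics
cat > h.py <<'E'
import numpy as np,cv2
from plant import ctrl
from scipy.spatial.transform import Rotation as R
def KD(p): return np.array([[p['fx'],0,p['cx']],[0,p['fy'],p['cy']],[0,0,1.]]),np.array(p['D'],float)
def rot(p):
    r=np.array(p['rotation'],float)
    return r if r.shape==(3,3) else R.from_quat(r).as_matrix()
def ray(p,at):
    K,D=KD(p); u=cv2.undistortPoints(np.array([[at]],float),K,D)[0,0]
    return np.array([u[0],u[1],1.])
def atdepth(p,at):
    c,r=int(round(at[0])),int(round(at[1])); w=p['depth'][max(r-1,0):r+2,max(c-1,0):c+2]; w=w[w>0]
    d=np.median(w) if w.size else np.nan
    return rot(p)@(ray(p,at)*d)+np.array(p['xyz'])
def atz(p,at,z):
    v=rot(p)@ray(p,at); o=np.array(p['xyz']); return o+v*(z-o[2])/v[2]
def proj(p,X):
    K,D=KD(p); r=rot(p); return cv2.projectPoints(np.atleast_2d(X).astype(float),cv2.Rodrigues(r.T)[0],-r.T@np.array(p['xyz']),K,D)[0][:,0]
def save(p,n): cv2.imwrite('pics/'+n,p['pixels'][:,:,::-1])
E
python3 - <<'E'
from h import *
for n in ('scene','top'):
    p=ctrl.read_camera(n); save(p,n+'1.png'); print(n,p['xyz'],p['fx'])
    for q in('stand','axle','drum','bar0'):
        for f in('tip_of','spot_in'):
            try:
                for d in getattr(ctrl,f)(q,p)[:3]: print(q,f,np.round(d['at']),round(d['score'],2),np.round(atdepth(p,d['at']),3))
            except Exception as e: print(q,f,e)
print(ctrl.get_state())
E
```

```text
scene [1.19530324 0.19188947 0.65390224] 401.6262332268419
stand tip_of [470. 221.] 0.96 [0.422 0.301 0.045]
stand tip_of [182. 246.] 0.93 [ 0.698 -0.295  0.016]
stand tip_of [340. 247.] 0.66 [0.618 0.042 0.054]
stand spot_in [170. 228.] 0.83 [ 0.68  -0.335  0.04 ]
stand spot_in [479. 199.] 0.68 [0.428 0.303 0.115]
stand spot_in [341. 228.] 0.65 [0.617 0.042 0.11 ]
axle tip_of [342. 202.] 0.95 [0.595 0.036 0.157]
axle tip_of [480. 178.] 0.73 [0.405 0.294 0.154]
axle tip_of [166. 200.] 0.66 [ 0.716 -0.288  0.162]
axle spot_in [474. 203.] 0.97 [0.375 0.304 0.063]
axle spot_in [307. 153.] 0.86 [ 0.389 -0.117  0.116]
axle spot_in [342. 231.] 0.83 [0.617 0.045 0.101]
drum tip_of [305. 135.] 0.97 [ 0.369 -0.13   0.155]
drum tip_of [480. 174.] 0.95 [0.404 0.292 0.163]
drum tip_of [342. 203.] 0.8 [0.596 0.037 0.156]
drum spot_in [166. 197.] 0.97 [ 0.714 -0.286  0.169]
drum spot_in [476. 173.] 0.96 [0.408 0.284 0.168]
drum spot_in [308. 129.] 0.59 [ 0.356 -0.125  0.167]
bar0 tip_of [490. 156.] 0.69 [0.377 0.306 0.196]
bar0 tip_of [309. 114.] 0.6 [ 0.338 -0.131  0.197]
bar0 tip_of [335. 179.] 
[... 1327 characters left out ...]
': array([ 1.16303442e+00,  2.86308855e-01,  1.57668744e+00,  3.19375399e-05,
        1.27859482e+00, -1.50011412e-01]), 'dq': array([-6.72611834e-04, -1.72604688e-04, -3.48660559e-04,  6.34780891e-05,
        1.23899573e-04,  1.27825212e-03]), 'joint_efforts': array([ 4.17211468e-04, -4.05957413e+01, -2.92945772e+01, -1.03857510e-04,
        4.76011555e-04,  1.75168147e-07]), 'eef_pos': array([0.17203042, 0.65270368, 0.23132577]), 'tcp_rot': array([ 1.28523359e-01,  9.91706482e-01,  4.95303006e-06, -1.44881791e-05]), 'contact_force': array([0.27180595, 0.25525237, 0.48086975]), 'wrist_torque': array([-0.02530257, -0.00853371, -0.04429571]), 'finger_force': 0.0, 'opening': 1.001176804674801}
```

View pics/scene1.png

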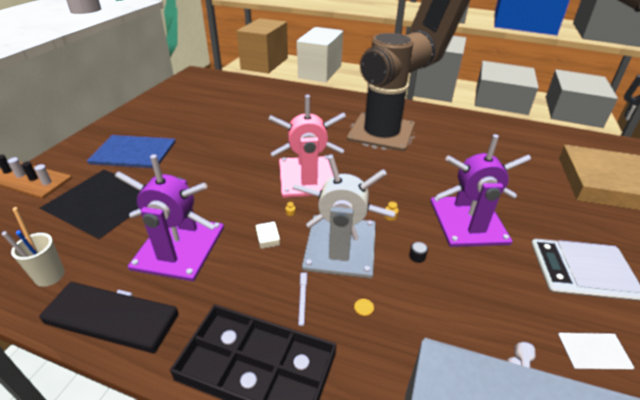

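View pics/top1.png

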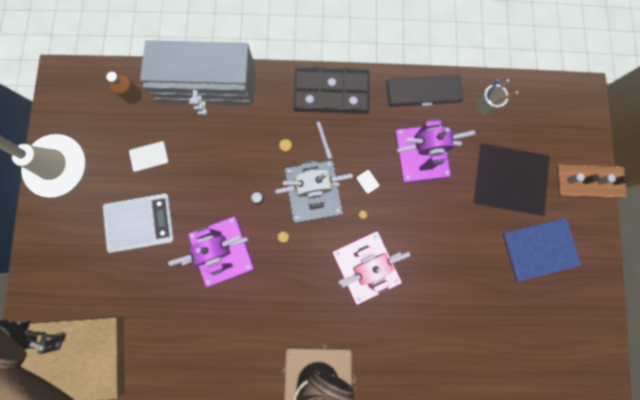

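The candidates are the grey stand at scene (341,228) / top (313,189), the pink one at scene (305,160) / top (370,268), and the purple ones at scene (170,228), (479,199) / top (425,152), (220,253). I choose the grey one. Next I'll fit its pose and the bar angle from depth and check them in one crop.

```bash
cat > fit.py <<'E'
from h import *
def cloud(p):
    K,D=KD(p); H,W=p['depth'].shape
    uv=np.stack(np.meshgrid(np.arange(W),np.arange(H)),-1).reshape(-1,1,2).astype(float)
    u=cv2.undistortPoints(uv,K,D)[:,0]; d=p['depth'].reshape(-1)
    X=np.c_[u,np.ones(len(u))]*d[:,None]@rot(p).T+np.array(p['xyz'])
    return X[d>0],p['pixels'].reshape(-1,3)[d>0].astype(int)
E
python3 - <<'E'
from fit import *
P={n:ctrl.read_camera(n) for n in('top','scene')}
for n,p in P.items():
    X,C=cloud(p)
    grey=(np.ptp(C,axis=1)<35)&(C.mean(1)>80)
    near=np.linalg.norm(X[:,:2]-[0.54,0.03],axis=1)<.14
    b=X[near&grey&(X[:,2]>.006)&(X[:,2]<.022)]
    r=cv2.minAreaRect(b[:,:2].astype(np.float32)*1000); print(n,len(b),r,np.median(b[:,2]))
    if n=='top': rect=r
(c,s,a)=rect
E
```

```text
top 1397 ((569.3989868164062, 24.446075439453125), (183.34249877929688, 162.6116180419922), 11.65034008026123) 0.014824264626122519
scene 1959 ((552.1007080078125, 46.56108093261719), (213.15206909179688, 187.11537170410156), 12.017374038696289) 0.014973153248191706
```

Run:
```python
from fit import *
from scipy.optimize import minimize
P={n:ctrl.read_camera(n) for n in('top','scene')}
A={}
for n,p in P.items():
    X,C=cloud(p); A[n]=X
    grey=(np.ptp(C,axis=1)<45)&(C.mean(1)>70)
    near=np.linalg.norm(X[:,:2]-[0.55,0.03],axis=1)<.135
    b=X[near&grey&(abs(X[:,2]-.0148)<.004)][:,:2]
    def f(v):
        c,s=np.cos(v[2]),np.sin(v[2]); q=(b-v[:2])@np.array([[c,-s],[s,c]])
        d=np.maximum(abs(q)-[.085,.075],0).sum(1)
        return np.minimum(d,.01).mean()+ 0
    # sliding-rect: minimise overflow; centre by many starts averaged
    sols=[]
    for x in np.linspace(.53,.58,9):
        for y in np.linspace(.01,.05,7):
            for w in(.1,.15,.2,.25): sols.append(((x,y,w),f((x,y,w))))
    sols.sort(key=lambda t:t[1]); R_=[minimize(f,s[0],method='Nelder-Mead',options=dict(xatol=1e-5,fatol=1e-8)) for s in sols[:15]]
    R_.sort(key=lambda r:r.fun); print(n,len(b)); [print(np.round(r.x,4),r.fun) for r in R_[:4]]
np.savez('cl.npz',**A)
p=P['top']; im=p['pixels'][140:240,260:380,::-1]; im2=P['scene']['pixels'][140:290,250:410,::-1]
a=cv2.resize(im,None,fx=4,fy=4,interpolation=2); b=cv2.resize(im2,None,fx=2.5,fy=2.5,interpolation=2)
h=max(a.shape[0],b.shape[0]); a=cv2.resize(a[:,:],(390,325)); b=b[:,:400]
o=np.zeros((375,790,3),np.uint8); o[:325,:390]=a; o[:375,390:790]=b; cv2.imwrite('pics/crop1.png',o)
```

```text
top 1223
[0.5618 0.0292 0.203 ] 6.176043360215356e-07
[0.5618 0.0293 0.203 ] 6.176075855177491e-07
[0.5618 0.0293 0.203 ] 6.176107594141292e-07
[0.5618 0.0292 0.203 ] 6.176114027236015e-07
scene 2450
[0.5633 0.0306 0.1997] 7.115442926982108e-07
[0.5634 0.0306 0.1997] 7.115487795108159e-07
[0.5634 0.0306 0.1997] 7.115782227796084e-07
[0.5634 0.0306 0.1997] 7.115852007900851e-07
```

View pics/crop1.png

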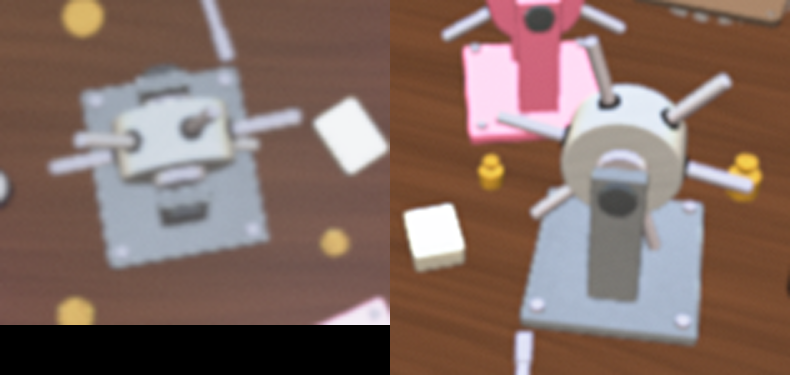

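The grey stand is the right one: six bars, grey base plate, centre about (0.5625, 0.030), yaw 0.20. Now the bar angle.

Run:
```python
from fit import *
Z=np.load('cl.npz'); y=.2013; c,s=np.cos(y),np.sin(y)
for n in Z:
    d=Z[n]-[.5626,.0299,.135]; q=np.c_[d[:,0]*c+d[:,1]*s,-d[:,0]*s+d[:,1]*c,d[:,2]]
    r=np.hypot(q[:,1],q[:,2]); m=(abs(q[:,0])<.016)&(r>.062)&(r<.112)
    th=np.degrees(np.arctan2(-q[m,1],q[m,2]))  # angle from up, about +x: top -> -y is... 
    h,e=np.histogram(th,bins=np.arange(-180,181,5)); print(n,[(int(e[i]),int(h[i])) for i in range(72) if h[i]>0])
    for k in range(6):
        pass
    z=np.exp(6j*np.radians(th)); print('phase mod60',np.degrees(np.angle(z.mean()))/6,abs(z.mean()), 'x',np.median(q[m,0]))
st=ctrl.get_state(); print(R.from_quat(st['tcp_rot']).as_matrix().round(3))
```

```text
top [(-105, 23), (-100, 41), (-95, 2), (-45, 30), (-40, 45), (10, 22), (15, 25), (65, 2), (70, 48), (75, 28), (130, 21), (135, 4)]
phase mod60 17.259220057349072 0.9328635545697269 x -0.0021183588285262726
scene [(-170, 2), (-165, 42), (-160, 22), (-110, 2), (-105, 65), (-100, 62), (-50, 9), (-45, 89), (-40, 51), (10, 52), (15, 84), (20, 2), (65, 1), (70, 85), (75, 46), (80, 1), (130, 48), (135, 46), (140, 2)]
phase mod60 17.095130437875316 0.9538700994923786 x 0.0038679008110889743
[[-0.967  0.255  0.   ]
 [ 0.255  0.967  0.   ]
 [-0.     0.    -1.   ]]
```

The grey stand is clear of the pink/purple ones, and rotor is about 17° (mod 60). I'll go above its upper bar.

```bash
python3 -m inch '[[0,-0.137,-0.131,-0.07,0],[0,-0.137,-0.131,-0.07,0],[0,-0.137,-0.131,-0.07,0],[0,-0.137,-0.131,-0.07,0],[0,-0.137,-0.131,-0.07,0]]' 25
python3 -m inch '[[0,-0.137,-0.131,0,0],[0,-0.137,-0.131,0,0],[0,-0.137,-0.131,0,0],[0,-0.137,-0.131,0,0],[0,-0.137,-0.131,0,0]]'
python3 -m inch '[[0,-0.137,-0.131,0,0],[0,-0.137,-0.131,0,0],[0,-0.137,-0.131,0,0],[0,-0.137,-0.131,0,0],[0,-0.137,-0.131,0,0]]'
```

```text
time: 1.52
eef_pos: [0.272, 0.4893, 0.3025]
tcp_rot: [0.129, 0.992, 0.0, 0.0]
contact_force: [0.4, 0.6, -0.2]
opening: 1.005
finger_force: 0.0
time: 1.93
eef_pos: [0.3717, 0.3265, 0.3017]
tcp_rot: [0.13, 0.992, -0.0, 0.001]
contact_force: [-0.1, 0.0, -0.6]
opening: 1.003
finger_force: 0.0
time: 2.35
eef_pos: [0.4708, 0.1645, 0.3016]
tcp_rot: [0.13, 0.992, -0.0, 0.001]
contact_force: [-0.5, 0.8, -0.4]
opening: 0.997
finger_force: 0.0
```

```bash
python3 -m inch '[[0,-0.135,-0.13,0,0],[0,-0.135,-0.13,0,0],[0,-0.135,-0.13,0,0],[0,-0.135,-0.13,0,0],[0,-0.135,-0.13,0,0]]'
python3 -m inch '[[0,0,0,0,7],[0,0,0,0,14],[0,0,0,0,21],[0,0,0,0,28],[0,0,0,0,35]]'
python3 -m inch '[[0,0,0,0,7],[0,0,0,0,14],[0,0,0,0,21],[0,0,0,0,28.7],[0,0,0,0,28.7]]'
cat >> h.py <<'E'
Y=.2013; SX=np.array([np.cos(Y),np.sin(Y),0]); SY=np.array([-np.sin(Y),np.cos(Y),0]); AX=np.array([.5626,.0299,.135])
def sf(v): return np.array([v@SX,v@SY,v[2]])
E
python3 - <<'E'
from h import *
s=ctrl.get_state(); print(s['time'],'stand frame TCP mm',(sf(s['eef_pos']-AX)*1e3).round(1),'yaw of tool y',np.degrees(np.arctan2(*R.from_quat(s['tcp_rot']).as_matrix()[[1,0],1])), sf(s['contact_force']))
E
```

```text
time: 2.77
eef_pos: [0.5683, 0.0038, 0.3013]
tcp_rot: [0.13, 0.991, -0.001, 0.001]
contact_force: [0.0, -0.2, 0.7]
opening: 1.0
finger_force: 0.0
time: 3.18
eef_pos: [0.5667, 0.0076, 0.3014]
tcp_rot: [0.424, 0.906, 0.0, 0.0]
contact_force: [-0.8, 0.0, 0.6]
opening: 1.001
finger_force: 0.0
time: 3.6
eef_pos: [0.5666, 0.0078, 0.3014]
tcp_rot: [0.634, 0.774, 0.0, 0.0]
contact_force: [0.5, -0.1, -0.3]
opening: 1.001
finger_force: 0.0
3.6 stand frame TCP mm [ -0.5 -22.5 166.4] yaw of tool y 11.382343305922225 [ 0.5036219  -0.20270927 -0.27338803]
```

```bash
python3 -m inch '[[0,-0.003,0,0.035,0],[0,-0.003,0,0.07,0],[0,-0.003,0,0.102,0],[0.5,-0.003,0,0.102,0],[1,-0.003,0,0.102,0]]' 25
python3 -m inch '[[1,0,0,0,0],[1,0,0,0,0],[1,0,0,0,0],[1,0,0,0,0]]'
python3 - <<'E'
from h import *
s=ctrl.get_state(); print(s['time'],'TCP mm',(sf(s['eef_pos']-AX)*1e3).round(1),sf(s['contact_force']),sf(s['wrist_torque']),s['finger_force'],s['opening'])
for n in('scene','top'):
    p=ctrl.read_camera(n); c=p['pixels'][110:260,250:450] if n=='scene' else p['pixels'][130:230,250:383]
    cv2.imwrite(f'pics/g_{n}.png',cv2.resize(c[:,:,::-1],(560,420),interpolation=2))
E
```

```text
time: 4.02
eef_pos: [0.5661, 0.005, 0.1977]
tcp_rot: [0.632, 0.775, -0.001, -0.002]
contact_force: [-0.0, 0.1, 0.6]
opening: 0.746
finger_force: 0.0
time: 4.35
eef_pos: [0.5682, 0.0046, 0.2016]
tcp_rot: [0.632, 0.775, 0.001, 0.001]
contact_force: [-9.1, -3.0, 8.2]
opening: 0.141
finger_force: 5.7
4.35 TCP mm [  0.4 -25.9  66.6] [-9.52847123 -1.13113222  8.1967187 ] [-0.28360027  1.84110844  0.07359906] 5.6690119206905365 0.14116363832474801
```

View pics/g_scene.png

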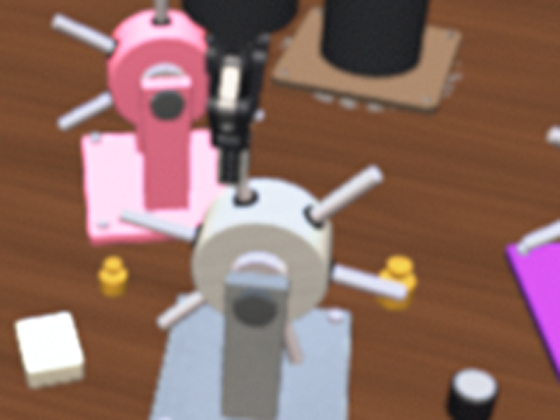

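The grip on the upper bar shows at crop pixel (240,165) of g_scene, and the opening matches 12 mm. I'll let it settle.

```bash
python3 -m inch '[[1,0,0,0,0],[1,0,0,0,0],[1,0,0,0,0]]' 25
cat > s.py <<'E'
from h import *
s=ctrl.get_state(); d=sf(s['eef_pos']-AX); F=sf(s['contact_force']); g=d+[0,0,.019]
# torque applied to rotor about +x = -(g x F)_x
T=-(g[1]*F[2]-g[2]*F[1]); a=np.degrees(np.arctan2(-g[1],g[2]))
M=sf(s['wrist_torque'])
print('t%.2f a%.1f R%.1f x%.1f F'%(s['time'],a,np.hypot(g[1],g[2])*1e3,d[0]*1e3),F.round(1),'M',M.round(2),'T %.3f'%T,'op%.2f ff%.1f'%(s['opening'],s['finger_force']),flush=True)
open('log.txt','a').write(' '.join('%.4f'%v for v in (s['time'],*g,*F,*M,T,a))+'\n')
E
python3 s.py
```

```text
time: 4.7
eef_pos: [0.5676, 0.0044, 0.2017]
tcp_rot: [0.632, 0.775, -0.0, 0.001]
contact_force: [-4.2, -0.5, 5.2]
opening: 0.134
finger_force: 24.6
t4.70 a16.9 R89.6 x-0.2 F [-4.2  0.4  5.2] M [0.01 0.64 0.02] T 0.169 op0.13 ff24.6
```

```bash
cat > arc.py <<'E'
import sys,numpy as np
a0,a1,st=map(float,sys.argv[1:4])  # per-call increments of two rows, tool mm
a=np.arange(a0,a1+np.sign(st)*1e-6,st); f=lambda v:np.round(87*np.c_[-np.sin(np.radians(v)),-np.cos(np.radians(v))],1)
for p,q in zip(a[:-1],a[1:]):
    print('%.0f:'%q,' '.join('%.1f,%.1f'%tuple(v-f(p)[0]) for v in f([(p+q)/2,q])))
E
python3 arc.py 17 59 6; echo; python3 arc.py 59 -61 -6
```

```text
23: -4.4,1.4 -8.6,3.1
29: -4.1,1.9 -8.2,4.0
35: -3.9,2.3 -7.7,4.8
41: -3.7,2.7 -7.2,5.6
47: -3.3,3.1 -6.5,6.4
53: -3.0,3.4 -5.9,6.9
59: -2.6,3.8 -5.1,7.6

53: 2.5,-3.8 5.1,-7.6
47: 2.9,-3.5 5.9,-6.9
41: 3.2,-3.3 6.5,-6.4
35: 3.5,-2.9 7.2,-5.6
29: 3.8,-2.5 7.7,-4.8
23: 4.1,-2.1 8.2,-4.0
17: 4.2,-1.7 8.6,-3.1
11: 4.4,-1.2 8.8,-2.2
5: 4.5,-0.8 9.0,-1.3
-1: 4.6,-0.2 9.1,-0.3
-7: 4.6,0.2 9.1,0.6
-13: 4.5,0.7 9.0,1.6
-19: 4.4,1.2 8.7,2.5
-25: 4.3,1.6 8.5,3.5
-31: 4.0,2.0 8.0,4.2
-37: 3.8,2.5 7.6,5.1
-43: 3.5,2.9 6.9,5.9
-49: 3.3,3.2 6.4,6.5
-55: 2.9,3.5 5.6,7.2
-61: 2.5,3.8 4.8,7.7
```

```bash
python3 -m inch '[[1,-0.0044,0,0.0014,0],[1,-0.0086,0,0.0031,0]]' >/dev/null; python3 s.py
python3 -m inch '[[1,-0.0041,0,0.0019,0],[1,-0.0082,0,0.004,0]]' >/dev/null; python3 s.py
python3 -m inch '[[1,-0.0039,0,0.0023,0],[1,-0.0077,0,0.0048,0]]' >/dev/null; python3 s.py
python3 -m inch '[[1,-0.0037,0,0.0027,0],[1,-0.0072,0,0.0056,0]]' >/dev/null; python3 s.py
```

```text
t4.87 a21.8 R89.3 x-0.2 F [-4.9  3.7  8.6] M [1.17 0.72 0.05] T 0.592 op0.13 ff24.9
t5.03 a27.6 R89.1 x-0.2 F [-4.2  4.4  8.5] M [1.11 0.72 0.04] T 0.699 op0.13 ff25.3
t5.20 a33.6 R88.9 x-0.2 F [-4.5  4.1  8.8] M [0.99 0.7  0.04] T 0.736 op0.13 ff25.7
t5.37 a39.8 R88.9 x-0.2 F [-3.9  1.9  6.9] M [0.6  0.62 0.  ] T 0.519 op0.13 ff25.5
```

```bash
python3 -m inch '[[1,-0.0033,0,0.0031,0],[1,-0.0065,0,0.0064,0]]' >/dev/null; python3 s.py
python3 -m inch '[[1,-0.003,0,0.0034,0],[1,-0.0059,0,0.0069,0]]' >/dev/null; python3 s.py
python3 -m inch '[[1,-0.0026,0,0.0038,0],[1,-0.0051,0,0.0076,0]]' >/dev/null; python3 s.py
python3 -m inch '[[1,0,0,0,0]]' >/dev/null; python3 s.py
python3 -m inch '[[1,0,0,0,0]]' >/dev/null; python3 s.py
python3 - <<'E'
from h import *
for n in('scene','top'):
    p=ctrl.read_camera(n); c=p['pixels'][110:260,250:450] if n=='scene' else p['pixels'][130:230,250:383]
    cv2.imwrite(f'pics/h_{n}.png',cv2.resize(c[:,:,::-1],(560,420),interpolation=2))
E
```

```text
t5.53 a45.8 R88.8 x-0.2 F [-3.9  1.7  8.2] M [0.58 0.64 0.06] T 0.628 op0.13 ff24.7
t5.70 a51.8 R88.8 x-0.1 F [-3.   0.9  7. ] M [0.41 0.57 0.07] T 0.535 op0.13 ff24.4
t5.87 a57.8 R88.8 x-0.1 F [-3.8  0.9  7.6] M [0.39 0.63 0.05] T 0.612 op0.13 ff24.4
t5.95 a58.3 R88.8 x-0.2 F [-2.8 -0.7  5. ] M [0.09 0.45 0.09] T 0.348 op0.13 ff24.3
t6.03 a58.2 R88.8 x-0.2 F [-3.1 -2.1  5.3] M [-0.04  0.48  0.02] T 0.302 op0.13 ff24.3
```

View pics/h_scene.png

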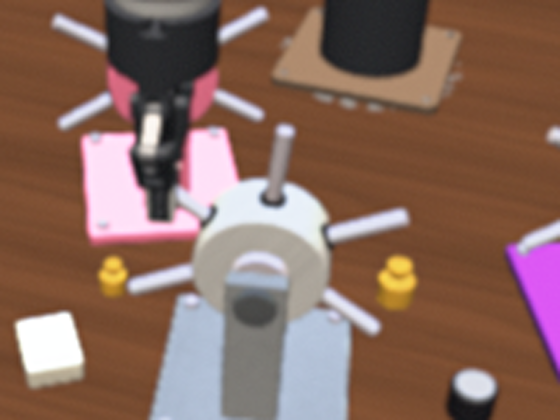

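The rotor follows: the gripped bar is at crop (165,190) and its neighbour is nearly up at (282,160). Now the reverse sweep.

```bash
python3 -m inch '[[1,0.0025,0,-0.0038,0],[1,0.0051,0,-0.0076,0]]' >/dev/null; python3 s.py
python3 -m inch '[[1,0.0029,0,-0.0035,0],[1,0.0059,0,-0.0069,0]]' >/dev/null; python3 s.py
python3 -m inch '[[1,0.0032,0,-0.0033,0],[1,0.0065,0,-0.0064,0]]' >/dev/null; python3 s.py
python3 -m inch '[[1,0.0035,0,-0.0029,0],[1,0.0072,0,-0.0056,0]]' >/dev/null; python3 s.py
python3 -m inch '[[1,0.0038,0,-0.0025,0],[1,0.0077,0,-0.0048,0]]' >/dev/null; python3 s.py
python3 -m inch '[[1,0.0041,0,-0.0021,0],[1,0.0082,0,-0.004,0]]' >/dev/null; python3 s.py
python3 -m inch '[[1,0.0042,0,-0.0017,0],[1,0.0086,0,-0.0031,0]]' >/dev/null; python3 s.py
python3 -m inch '[[1,0.0044,0,-0.0012,0],[1,0.0088,0,-0.0022,0]]' >/dev/null; python3 s.py
python3 -m inch '[[1,0.0045,0,-0.0008,0],[1,0.009,0,-0.0013,0]]' >/dev/null; python3 s.py
python3 -m inch '[[1,0.0046,0,-0.0002,0],[1,0.0091,0,-0.0003,0]]' >/dev/null; python3 s.py
```

```text
t6.30 a54.0 R88.1 x-0.4 F [ 1.6 -6.8 -6.4] M [-1.05 -0.26  0.03] T -0.805 op0.13 ff24.4
t6.47 a48.3 R87.3 x-0.4 F [ 2.  -5.1 -6. ] M [-1.03 -0.32 -0.05] T -0.691 op0.13 ff24.3
t6.63 a42.5 R86.9 x-0.4 F [ 3.8 -6.7 -8.6] M [-1.43 -0.38 -0.06] T -0.937 op0.13 ff24.4
t6.80 a36.5 R86.7 x-0.4 F [ 1.6 -6.1 -6.8] M [-1.07 -0.34 -0.01] T -0.774 op0.13 ff24.3
t6.97 a30.6 R86.5 x-0.4 F [ 2.7 -6.  -7. ] M [-1.18 -0.4   0.02] T -0.752 op0.13 ff24.3
t7.13 a24.6 R86.4 x-0.4 F [ 1.6 -8.  -6.3] M [-1.48 -0.3   0.03] T -0.853 op0.13 ff24.3
t7.30 a18.9 R86.6 x-0.4 F [ 0.  -5.7 -4.3] M [-1.16 -0.15 -0.06] T -0.591 op0.13 ff24.3
t7.47 a12.7 R86.5 x-0.4 F [ 0.3 -6.6 -5.5] M [-1.35 -0.21  0.01] T -0.658 op0.13 ff24.4
t7.63 a6.7 R86.5 x-0.4 F [ 2.1 -9.6 -5.4] M [-1.54 -0.27 -0.09] T -0.875 op0.12 ff24.2
t7.80 a-1.2 R86.8 x-0.4 F [-0.   1.  -0.2] M [ 0.01  0.05 -0.01] T 0.087 op0.00 ff0.0
```

The bar slipped from the pads near a=0 (opening 0), because 25 N is too little. I'll take a picture for the rotor angle and fit what I have.

```bash
cat > ang.py <<'E'
from fit import *
def rotor(cams=('scene','top'),name=None):
    for n in cams:
        p=ctrl.read_camera(n)
        if name: cv2.imwrite(f'pics/{name}_{n}.png',cv2.resize(p['pixels'][110:260,250:450][:,:,::-1],(560,420),interpolation=2))
        X,_=cloud(p); d=X-AX; q=np.c_[d@SX,d@SY,d[:,2]]; r=np.hypot(q[:,1],q[:,2])
        m=(abs(q[:,0])<.014)&(r>.058)&(r<.108); th=np.degrees(np.arctan2(-q[m,1],q[m,2]))
        h,_=np.histogram(th%60,bins=np.arange(0,61,2)); 
        z=np.exp(6j*np.radians(th)); c=np.angle(z.mean())/6
        for _ in range(5):
            dd=(np.degrees(c)-th+30)%60-30; k=abs(dd)<8; c=np.angle(z[k].mean())/6
        H,e=np.histogram(th,bins=np.arange(-180,181,10))
        print(n,'rotor mod60 %.1f'%(np.degrees(c)%60),[(int(e[i]),int(H[i])) for i in range(36) if H[i]>8])
if __name__=='__main__': rotor()
E
python3 ang.py
python3 - <<'E'
import numpy as np
D=np.loadtxt('log.txt'); g,F,M,a=D[:,1:4],D[:,4:7],D[:,7:10],D[:,-1]
sel=np.r_[2:8,10:19]
for L in(.13,.15,.17,.19):
    T=-(g[:,1]*F[:,2]-(g[:,2]+L)*F[:,1]+M[:,0]); Mp=M[:,0]-L*F[:,1]
    print(L,T[sel].round(2)); print('   Mpad',Mp[sel].round(2))
E
```

```text
scene rotor mod60 16.6 [(-170, 45), (-160, 17), (-110, 76), (-100, 61), (-50, 100), (-40, 42), (-10, 93), (0, 47), (10, 129), (70, 134), (130, 95)]
top rotor mod60 13.4 [(70, 60), (130, 11)]
0.13 [ 0.16  0.28  0.16  0.27  0.24  0.34 -0.63 -0.33 -0.38 -0.49 -0.35 -0.41
 -0.18 -0.17 -0.58]
   Mpad [ 0.54  0.46  0.35  0.36  0.3   0.27 -0.17 -0.36 -0.56 -0.28 -0.4  -0.45
 -0.41 -0.49 -0.29]
0.15 [ 0.24  0.36  0.2   0.3   0.26  0.36 -0.77 -0.43 -0.51 -0.61 -0.47 -0.57
 -0.29 -0.3  -0.77]
   Mpad [ 0.45  0.37  0.32  0.33  0.28  0.25 -0.04 -0.26 -0.42 -0.16 -0.28 -0.29
 -0.3  -0.36 -0.1 ]
0.17 [ 0.33  0.44  0.24  0.34  0.27  0.38 -0.9  -0.53 -0.65 -0.73 -0.59 -0.73
 -0.41 -0.43 -0.96]
   Mpad [ 0.37  0.29  0.28  0.29  0.26  0.24  0.1  -0.16 -0.29 -0.04 -0.16 -0.13
 -0.18 -0.23  0.09]
0.19 [ 0.42  0.53  0.28  0.37  0.29  0.4  -1.04 -0.64 -0.78 -0.86 -0.71 -0.89
 -0.52 -0.56 -1.15]
   Mpad [ 0.28  0.21  0.24  0.26  0.24  0.22  0.23 -0.06 -0.16  0.08 -0.04  0.03
 -0.07 -0.1   0.28]
```

```bash
cat > push.py <<'E'
import sys,numpy as np
b0,b1,st=map(float,sys.argv[1:4]); sg=float(sys.argv[4]) if len(sys.argv)>4 else 1  # sg=1 positive push
def f(b):
    b=np.radians(b)*sg; return np.round(np.c_[sg*(11-87*np.sin(b)+6*np.cos(b)),-(87*np.cos(b)+6*np.sin(b))],1)
a=np.arange(b0,b1+np.sign(st)*1e-6,st); print('start tool-x %.1f, z up %.1f'%(f(b0)[0][0],-f(b0)[0][1]))
for p,q in zip(a[:-1],a[1:]):
    print('%.0f:'%q,' '.join('%.1f,%.1f'%tuple(v-f(p)[0]) for v in f(np.r_[(p+q)/2,q])))
print('end',f(b1))
E
sed 's/^T=.*/sg=float(__import__("sys").argv[1]); c=d+[0,-11e-3*sg,0]; T=-(c[1]*F[2]-c[2]*F[1]); a=np.degrees(np.arctan2(-c[1],c[2])+sg*np.arcsin(.006\/np.hypot(c[1],c[2]))); g=c/; s/log.txt/plog.txt/' s.py > sp.py; sed -n 4,6p sp.py
python3 push.py 10 64 6
```

```text
sg=float(__import__("sys").argv[1]); c=d+[0,-11e-3*sg,0]; T=-(c[1]*F[2]-c[2]*F[1]); a=np.degrees(np.arctan2(-c[1],c[2])+sg*np.arcsin(.006/np.hypot(c[1],c[2]))); g=c
M=sf(s['wrist_torque'])
print('t%.2f a%.1f R%.1f x%.1f F'%(s['time'],a,np.hypot(g[1],g[2])*1e3,d[0]*1e3),F.round(1),'M',M.round(2),'T %.3f'%T,'op%.2f ff%.1f'%(s['opening'],s['finger_force']),flush=True)
start tool-x 1.8, z up 86.7
16: -4.5,0.6 -9.0,1.4
22: -4.5,1.1 -8.8,2.4
28: -4.3,1.5 -8.5,3.3
34: -4.2,1.9 -8.2,4.1
40: -3.9,2.4 -7.6,5.0
46: -3.6,2.8 -7.1,5.7
52: -3.3,3.2 -6.5,6.5
58: -2.9,3.5 -5.7,7.1
64: -2.6,3.8 -5.0,7.7
end [[-64.6 -43.5]]
```

```bash
python3 -m inch '[[1,0,0,-0.0187,0],[1,0,0,-0.0187,0]]' 40 >/dev/null; python3 sp.py 1; grep -n . s.py | head -3
```

```text
t8.07 a9.9 R90.4 x1.2 F [ 0.5 -0.4  1.9] M [ 0.04 -0.04 -0.07] T -0.020 op0.00 ff0.0
1:from h import *
2:s=ctrl.get_state(); d=sf(s['eef_pos']-AX); F=sf(s['contact_force']); g=d+[0,0,.019]
3:# torque applied to rotor about +x = -(g x F)_x
```

```bash
python3 -m inch '[[1,-0.0045,0,0.0006,0],[1,-0.009,0,0.0014,0]]' >/dev/null; python3 sp.py 1
python3 -m inch '[[1,-0.0045,0,0.0011,0],[1,-0.0088,0,0.0024,0]]' >/dev/null; python3 sp.py 1
python3 -m inch '[[1,-0.0043,0,0.0015,0],[1,-0.0085,0,0.0033,0]]' >/dev/null; python3 sp.py 1
python3 -m inch '[[1,-0.0042,0,0.0019,0],[1,-0.0082,0,0.0041,0]]' >/dev/null; python3 sp.py 1
python3 -m inch '[[1,-0.0039,0,0.0024,0],[1,-0.0076,0,0.005,0]]' >/dev/null; python3 sp.py 1
python3 -m inch '[[1,-0.0036,0,0.0028,0],[1,-0.0071,0,0.0057,0]]' >/dev/null; python3 sp.py 1
python3 -m inch '[[1,-0.0033,0,0.0032,0],[1,-0.0065,0,0.0065,0]]' >/dev/null; python3 sp.py 1
python3 -m inch '[[1,-0.0029,0,0.0035,0],[1,-0.0057,0,0.0071,0]]' >/dev/null; python3 sp.py 1
python3 -m inch '[[1,-0.0026,0,0.0038,0],[1,-0.005,0,0.0077,0]]' >/dev/null; python3 sp.py 1
```

```text
t8.23 a16.3 R87.3 x-0.3 F [ 0.6 -0.9  0.2] M [ 0.04  0.02 -0.  ] T -0.078 op-0.00 ff0.0
t8.40 a22.4 R87.0 x-0.5 F [0.3 2.1 0.9] M [ 0.33  0.04 -0.03] T 0.200 op-0.00 ff1.1
t8.57 a28.4 R87.1 x-0.5 F [-1.1  1.9  0.6] M [ 0.3  -0.05  0.  ] T 0.172 op-0.00 ff1.2
t8.73 a34.5 R87.4 x-0.5 F [-0.9  3.   1.2] M [ 0.33 -0.    0.05] T 0.283 op-0.00 ff1.3
t8.90 a40.4 R87.6 x-0.5 F [-0.3  2.   2.9] M [ 0.27  0.05 -0.03] T 0.297 op-0.00 ff1.4
t9.07 a46.3 R87.8 x-0.4 F [0.2 2.5 3.1] M [0.31 0.1  0.02] T 0.346 op0.00 ff1.5
t9.23 a52.3 R88.0 x-0.4 F [-0.5  1.8  2.4] M [0.19 0.2  0.03] T 0.257 op-0.00 ff1.6
t9.40 a58.3 R88.1 x-0.4 F [-0.8  0.8  2.9] M [ 0.14  0.19 -0.03] T 0.253 op0.00 ff1.8
t9.57 a64.3 R88.3 x-0.3 F [-1.1  0.3  4.1] M [ 0.    0.23 -0.05] T 0.331 op-0.00 ff1.9
```

Pushing gives a clean reading: the pull rises toward the bare drag as the rotor nears about 65°, so the heavy side is sinking and close to down there. I'll overshoot with the next bar, then push back from the other side.

```bash
python3 -m inch '[[1,0,0,-0.0407,0],[1,0,0,-0.0815,0],[1,0.033,0,-0.0815,0],[1,0.066,0,-0.0815,0],[1,0.0946,0,-0.0815,0]]' >/dev/null;
python3 -m inch '[[1,0,0,0,0],[1,0,0,0.02,0],[1,0,0,0.0386,0],[1,0,0,0.0386,0]]' >/dev/null; python3 sp.py 1; python3 ang.py; python3 push.py -4 50 6
```

```text
t10.32 a-9.0 R83.3 x-3.0 F [-1.4 -0.1 -1.9] M [ 0.03  0.03 -0.01] T 0.027 op0.00 ff0.0
scene rotor mod60 60.0 [(-130, 19), (-120, 106), (-70, 27), (-60, 120), (-30, 29), (-20, 60), (-10, 75), (0, 57), (50, 120), (60, 25), (110, 94), (120, 22)]
top rotor mod60 56.6 [(50, 74), (110, 55)]
start tool-x 23.1, z up 86.4
2: -4.6,-0.5 -9.1,-0.8
8: -4.6,0.0 -9.2,0.2
14: -4.5,0.5 -9.0,1.1
20: -4.5,0.9 -8.9,2.1
26: -4.4,1.4 -8.6,3.0
32: -4.2,1.8 -8.3,3.8
38: -4.0,2.3 -7.8,4.7
44: -3.7,2.7 -7.3,5.5
50: -3.4,3.1 -6.7,6.3
end [[-51.8 -60.5]]
```

```bash
python3 -m inch '[[1,-0.0069,0,0,0]]' >/dev/null; python3 sp.py 1
python3 -m inch '[[1,-0.0046,0,-0.0005,0],[1,-0.0091,0,-0.0008,0]]' >/dev/null; python3 sp.py 1
python3 -m inch '[[1,-0.0046,0,0,0],[1,-0.0092,0,0.0002,0]]' >/dev/null; python3 sp.py 1
python3 -m inch '[[1,-0.0045,0,0.0005,0],[1,-0.009,0,0.0011,0]]' >/dev/null; python3 sp.py 1
python3 -m inch '[[1,-0.0045,0,0.0009,0],[1,-0.0089,0,0.0021,0]]' >/dev/null; python3 sp.py 1
python3 -m inch '[[1,-0.0044,0,0.0014,0],[1,-0.0086,0,0.003,0]]' >/dev/null; python3 sp.py 1
python3 -m inch '[[1,-0.0042,0,0.0018,0],[1,-0.0083,0,0.0038,0]]' >/dev/null; python3 sp.py 1
python3 -m inch '[[1,-0.004,0,0.0023,0],[1,-0.0078,0,0.0047,0]]' >/dev/null; python3 sp.py 1
python3 -m inch '[[1,-0.0037,0,0.0027,0],[1,-0.0073,0,0.0055,0]]' >/dev/null; python3 sp.py 1
python3 -m inch '[[1,-0.0034,0,0.0031,0],[1,-0.0067,0,0.0063,0]]' >/dev/null; python3 sp.py 1
```

```text
t10.50 a-3.7 R87.9 x-0.0 F [-0.4 -0.2  0.4] M [-0.02  0.05 -0.01] T -0.022 op0.00 ff0.0
t10.67 a2.8 R88.7 x0.3 F [-0.5  2.3 -0.6] M [ 0.38 -0.01 -0.02] T 0.207 op0.00 ff1.1
t10.83 a8.2 R88.8 x0.2 F [1.2 3.2 2.7] M [ 0.49  0.   -0.  ] T 0.306 op-0.00 ff1.9
t11.00 a14.3 R88.7 x0.2 F [0.3 3.3 4.5] M [ 0.44 -0.04 -0.05] T 0.359 op-0.00 ff2.1
t11.17 a20.4 R88.3 x0.1 F [1.1 2.6 5.8] M [ 0.39 -0.1   0.04] T 0.363 op-0.00 ff2.3
t11.33 a26.4 R88.4 x0.1 F [0.3 2.  5.3] M [ 0.33 -0.12 -0.02] T 0.342 op-0.00 ff2.5
t11.50 a32.4 R88.7 x0.1 F [0.8 1.6 6.2] M [ 0.34 -0.08 -0.03] T 0.387 op-0.00 ff2.6
t11.67 a38.3 R89.0 x0.1 F [-0.3  1.9  5.7] M [ 0.22 -0.02 -0.  ] T 0.422 op0.00 ff2.8
t11.83 a44.2 R89.2 x0.1 F [-0.1  1.5  6. ] M [ 0.21 -0.02  0.01] T 0.446 op0.00 ff2.9
t12.00 a50.2 R89.4 x0.2 F [-0.5  0.2  6.7] M [ 0.09 -0.03 -0.01] T 0.441 op0.00 ff3.0
```

```bash
python3 -m inch '[[1,0.01,0,-0.0262,0],[1,0.03,0,-0.0262,0],[1,0.05,0,-0.0262,0],[1,0.05,0,-0.0262,0]]' >/dev/null; python3 sp.py -1; python3 ang.py; python3 push.py -10 -64 -6 -1
```

```text
t12.33 a-10.8 R86.3 x-1.3 F [ 0.6 -0.1 -1.1] M [ 0.01  0.07 -0.03] T 0.006 op0.00 ff0.0
scene rotor mod60 43.4 [(-140, 106), (-80, 138), (-20, 127), (-10, 51), (0, 39), (30, 48), (40, 96), (90, 56), (100, 71), (160, 28)]
top rotor mod60 40.0 [(30, 14), (40, 9), (90, 23), (100, 25)]
start tool-x -1.8, z up 86.7
-16: 4.5,0.6 9.0,1.4
-22: 4.5,1.1 8.8,2.4
-28: 4.3,1.5 8.5,3.3
-34: 4.2,1.9 8.2,4.1
-40: 3.9,2.4 7.6,5.0
-46: 3.6,2.8 7.1,5.7
-52: 3.3,3.2 6.5,6.5
-58: 2.9,3.5 5.7,7.1
-64: 2.6,3.8 5.0,7.7
end [[ 64.6 -43.5]]
```

```bash
python3 -m inch '[[1,0.0045,0,0.0006,0],[1,0.009,0,0.0014,0]]' >/dev/null; python3 sp.py -1
python3 -m inch '[[1,0.0045,0,0.0011,0],[1,0.0088,0,0.0024,0]]' >/dev/null; python3 sp.py -1
python3 -m inch '[[1,0.0043,0,0.0015,0],[1,0.0085,0,0.0033,0]]' >/dev/null; python3 sp.py -1
python3 -m inch '[[1,0.0042,0,0.0019,0],[1,0.0082,0,0.0041,0]]' >/dev/null; python3 sp.py -1
python3 -m inch '[[1,0.0039,0,0.0024,0],[1,0.0076,0,0.005,0]]' >/dev/null; python3 sp.py -1
python3 -m inch '[[1,0.0036,0,0.0028,0],[1,0.0071,0,0.0057,0]]' >/dev/null; python3 sp.py -1
python3 -m inch '[[1,0.0033,0,0.0032,0],[1,0.0065,0,0.0065,0]]' >/dev/null; python3 sp.py -1
python3 -m inch '[[1,0.0029,0,0.0035,0],[1,0.0057,0,0.0071,0]]' >/dev/null; python3 sp.py -1
python3 -m inch '[[1,0.0026,0,0.0038,0],[1,0.005,0,0.0077,0]]' >/dev/null; python3 sp.py -1
```

```text
t12.60 a-15.3 R86.3 x-0.7 F [-0.4  0.2 -0. ] M [-0.02 -0.02 -0.04] T 0.013 op0.00 ff0.0
t12.77 a-21.2 R86.8 x-0.5 F [-1.1 -3.2  1. ] M [-0.65  0.09 -0.02] T -0.291 op0.00 ff1.9
t12.93 a-27.3 R86.9 x-0.4 F [-0.6 -4.   1.5] M [-0.7   0.17 -0.01] T -0.370 op-0.00 ff2.0
t13.10 a-33.7 R87.0 x-0.5 F [-0.5 -4.5 -0. ] M [-0.74  0.21  0.03] T -0.341 op0.00 ff2.0
t13.27 a-39.8 R87.1 x-0.4 F [-1.6 -4.5  1. ] M [-0.77  0.24  0.02] T -0.372 op0.00 ff2.2
t13.43 a-45.9 R87.2 x-0.4 F [-1.1 -4.9  1.8] M [-0.77  0.23  0.02] T -0.421 op0.00 ff2.3
t13.60 a-51.9 R87.4 x-0.4 F [-2.  -4.   3.2] M [-0.71  0.29  0.03] T -0.444 op-0.00 ff2.5
t13.77 a-57.9 R87.4 x-0.3 F [-2.4 -2.9  5. ] M [-0.56  0.4   0.03] T -0.503 op0.00 ff2.7
t13.93 a-64.0 R87.6 x-0.1 F [-1.6 -2.9  6.3] M [-0.42  0.36 -0.02] T -0.601 op0.00 ff2.9
```

```bash
cat > fitp.py <<'E'
import numpy as np
from scipy.optimize import least_squares
P=np.loadtxt('plog.txt'); t=P[:,0]; c,F,M,T,a=P[:,1:4],P[:,4:7],P[:,7:10],P[:,10],P[:,11]
free=np.isin(t.round(2),[8.23,10.5,12.33,12.6]); b=F[free].mean(0); print('bias',b.round(2))
def seg(lo,hi): return (t>lo-.005)&(t<hi+.005)
S=[(seg(8.57,9.57),0,1),(seg(10.83,12.0),60,1),(seg(12.93,13.93),120,-1)]
import sys
if len(sys.argv)>1: S+=eval(sys.argv[1])
rows=[]
for m,o,s in S:
    for i in np.where(m)[0]: rows.append((a[i]+o-np.degrees(1.4e-3*T[i]/.087**2),s,T[i]))
r=np.array(rows); th=np.radians(r[:,0]); 
f=lambda v: v[0]*r[:,1]+v[1]*np.sin(th-v[2])-r[:,2]
for fr,lab in((None,'free'),(1,'prior')):
    g=f if fr is None else (lambda v: np.r_[f(v)/.04,(v[0]-.36)/.02,(v[1]-.225)/.02])
    s=least_squares(g,[.36,.22,1.3]); J=s.jac; cov=np.linalg.inv(J.T@J)*(1 if fr else .04**2)
    print(lab,'D %.3f W %.3f down at rotor %.1f +- %.1f'%(s.x[0],s.x[1],np.degrees(s.x[2]),np.degrees(cov[2,2]**.5)),'rms',np.std(f(s.x)).round(3))
print(np.c_[r,-f(s.x)].round(2)[:, [0,1,2,3]].tolist())
E
python3 fitp.py
```

```text
bias [ 0.09 -0.26 -0.12]
free D 0.403 W 0.196 down at rotor 88.8 +- 3.3 rms 0.042
prior D 0.398 W 0.210 down at rotor 87.2 +- 2.8 rms 0.043
[[26.63, 1.0, 0.17, -0.04], [31.48, 1.0, 0.28, 0.06], [37.27, 1.0, 0.3, 0.06], [42.68, 1.0, 0.35, 0.1], [49.6, 1.0, 0.26, -0.01], [55.61, 1.0, 0.25, -0.03], [60.76, 1.0, 0.33, 0.03], [64.99, 1.0, 0.31, -0.01], [70.48, 1.0, 0.36, 0.02], [76.53, 1.0, 0.36, 0.0], [82.81, 1.0, 0.34, -0.04], [88.28, 1.0, 0.39, -0.01], [93.85, 1.0, 0.42, 0.0], [99.52, 1.0, 0.45, 0.0], [105.51, 1.0, 0.44, -0.02], [96.6, -1.0, -0.37, -0.01], [89.92, -1.0, -0.34, 0.05], [84.11, -1.0, -0.37, 0.04], [78.59, -1.0, -0.42, 0.01], [72.78, -1.0, -0.44, 0.01], [67.4, -1.0, -0.5, -0.03], [62.41, -1.0, -0.6, -0.12]]
```

```bash
cat > p2.py <<'E'
import re
s=open('fitp.py').read()
s=s.replace("def seg","sg=np.where((t>12.1)&(t<14),-1,1)\nif len(sys.argv)>2: sg=np.where(t>14,eval(sys.argv[2]),sg)\nld=(t>8.5)&~free\nL=np.sum((M[ld,0]+.011*sg[ld]*F[ld,2])*F[ld,1])/np.sum(F[ld,1]**2); mb=M[free,0].mean(); Fy=(M[:,0]-mb+.011*sg*F[:,2])/L; print('L %.3f mb %.3f'%(L,mb),'resid sd',np.std(Fy[ld]-F[ld,1]).round(2))\nT=-(c[:,1]*F[:,2]-c[:,2]*Fy)\ndef seg",1).replace("import numpy","import sys\nimport numpy",1)
open('fitm.py','w').write(s)
E
python3 p2.py; python3 fitm.py
```

```text
bias [ 0.09 -0.26 -0.12]
L 0.169 mb 0.004 resid sd 0.42
free D 0.411 W 0.250 down at rotor 87.3 +- 2.5 rms 0.04
prior D 0.401 W 0.232 down at rotor 87.6 +- 2.6 rms 0.041
[[26.71, 1.0, 0.16, -0.03], [32.29, 1.0, 0.21, -0.0], [37.47, 1.0, 0.28, 0.06], [43.06, 1.0, 0.31, 0.07], [49.93, 1.0, 0.23, -0.03], [55.53, 1.0, 0.26, -0.02], [60.8, 1.0, 0.33, 0.03], [65.19, 1.0, 0.29, -0.03], [70.88, 1.0, 0.32, -0.01], [76.45, 1.0, 0.37, 0.01], [82.54, 1.0, 0.37, -0.01], [87.66, 1.0, 0.45, 0.04], [94.02, 1.0, 0.41, -0.02], [99.47, 1.0, 0.45, 0.0], [104.99, 1.0, 0.49, 0.02], [96.82, -1.0, -0.39, -0.03], [89.86, -1.0, -0.33, 0.06], [84.16, -1.0, -0.38, 0.04], [78.45, -1.0, -0.41, 0.03], [73.04, -1.0, -0.47, -0.01], [67.85, -1.0, -0.55, -0.07], [62.43, -1.0, -0.6, -0.1]]
```

```bash
python3 -m inch '[[1,-0.002,0,-0.0215,0],[1,-0.0146,0,-0.0429,0],[1,-0.0346,0,-0.0429,0]]' >/dev/null
for i in 1 2 3 4; do python3 -m inch '[[1,0,0,0,0]]' >/dev/null; python3 sp.py 1; done
python3 ang.py
python3 -m inch '[[1,-0.0069,0,0,0],[1,-0.0115,0,-0.0005,0],[1,-0.016,0,-0.0008,0],[1,-0.0206,0,-0.0008,0],[1,-0.0252,0,-0.0006,0]]' >/dev/null; python3 sp.py 1
python3 -m inch '[[1,-0.0045,0,0.0005,0]]' >/dev/null; python3 sp.py 1
python3 -m inch '[[1,-0.0045,0,0.0006,0]]' >/dev/null; python3 sp.py 1
python3 -m inch '[[1,-0.0045,0,0.0009,0]]' >/dev/null; python3 sp.py 1
python3 -m inch '[[1,-0.0044,0,0.0012,0]]' >/dev/null; python3 sp.py 1
python3 -m inch '[[1,-0.0044,0,0.0014,0]]' >/dev/null; python3 sp.py 1
python3 -m inch '[[1,-0.0042,0,0.0016,0]]' >/dev/null; python3 sp.py 1
python3 -m inch '[[1,-0.0042,0,0.0018,0]]' >/dev/null; python3 sp.py 1
python3 -m inch '[[1,-0.0041,0,0.002,0]]' >/dev/null; python3 sp.py 1
python3 -m inch '[[1,-0.004,0,0.0023,0]]' >/dev/null; python3 sp.py 1
python3 -m inch '[[1,-0.0038,0,0.0024,0]]' >/dev/null; python3 sp.py 1
python3 -m inch '[[1,-0.0037,0,0.0027,0]]' >/dev/null; python3 sp.py 1
python3 -m inch '[[1,-0.0036,0,0.0028,0]]' >/dev/null; python3 sp.py 1
python3 -m inch '[[1,-0.0034,0,0.0031,0]]' >/dev/null; python3 sp.py 1
python3 -m inch '[[1,-0.0033,0,0.0032,0]]' >/dev/null; python3 sp.py 1
```

```text
t14.27 a-7.6 R89.0 x0.6 F [-0.1  0.3 -0.5] M [ 0.02  0.04 -0.03] T 0.031 op0.00 ff0.0
t14.35 a-8.8 R87.5 x-0.6 F [ 0.2  0.2 -0.7] M [-0.   -0.01  0.04] T 0.028 op-0.00 ff0.0
t14.43 a-9.2 R87.1 x-1.1 F [0.5 0.4 0. ] M [-0.06 -0.01 -0.04] T 0.037 op0.00 ff0.0
t14.52 a-9.2 R87.3 x-1.0 F [ 0.6 -0.8 -0.5] M [ 0.01 -0.02 -0.04] T -0.058 op0.00 ff0.0
scene rotor mod60 1.6 [(-120, 121), (-70, 10), (-60, 137), (-30, 21), (-20, 48), (-10, 44), (0, 83), (50, 97), (60, 47), (110, 73), (120, 43)]
top rotor mod60 58.3 [(50, 64), (60, 14), (110, 49)]
t15.03 a8.1 R87.6 x-0.3 F [0.1 2.9 1.2] M [ 0.61  0.04 -0.03] T 0.259 op0.00 ff1.8
t15.12 a11.1 R87.7 x-0.3 F [0.4 3.4 1.8] M [0.61 0.02 0.01] T 0.311 op-0.00 ff1.9
t15.20 a14.2 R87.8 x-0.3 F [-1.2  3.7  2.2] M [ 0.54  0.05 -0.01] T 0.359 op0.00 ff2.0
t15.28 a17.3 R88.0 x-0.3 F [-0.8  3.3  3.3] M [0.53 0.15 0.02] T 0.352 op-0.00 ff2.1
t15.37 a20.3 R88.0 x-0.2 F [-0.8  3.4  2.9] M [0.59 0.06 0.01] T 0.364 op-0.00 ff2.2
t15.45 a23.4 R88.0 x-0.2 F [0.1 3.1 4.2] M [ 0.5   0.1  -0.06] T 0.384 op0.00 ff2.3
t15.53 a26.4 R88.1 x-0.2 F [-0.6  2.3  4.4] M [0.47 0.18 0.03] T 0.338 op0.00 ff2.4
t15.62 a29.4 R88.2 x-0.2 F [-1.1  1.5  4.9] M [ 0.41  0.12 -0.01] T 0.306 op0.00 ff2.5
t15.70 a32.4 R88.3 x-0.2 F [-0.2  1.8  5.7] M [0.39 0.13 0.  ] T 0.381 op-0.00 ff2.5
t15.78 a35.4 R88.4 x-0.2 F [-0.5  2.1  5. ] M [ 0.35  0.16 -0.01] T 0.393 op0.00 ff2.6
t15.87 a38.4 R88.5 x-0.2 F [-1.2  2.2  5. ] M [0.34 0.18 0.01] T 0.412 op0.00 ff2.7
t15.95 a41.3 R88.7 x-0.1 F [-0.5  1.7  5.1] M [ 0.28  0.2  -0.02] T 0.394 op0.00 ff2.8
t16.03 a44.3 R88.8 x-0.2 F [-1.5  2.4  6.1] M [ 0.34  0.22 -0.04] T 0.515 op0.00 ff2.8
t16.12 a47.3 R88.8 x-0.1 F [-0.9  1.7  5.5] M [ 0.25  0.23 -0.01] T 0.447 op0.00 ff2.9
t16.20 a50.3 R89.0 x-0.1 F [-1.7  1.6  5.6] M [0.26 0.24 0.04] T 0.457 op0.00 ff3.0
```

```bash
python3 -m inch '[[1,0.01,0,-0.0262,0],[1,0.03,0,-0.0262,0],[1,0.05,0,-0.0262,0]]' >/dev/null
for i in 1 2 3 4; do python3 -m inch '[[1,0,0,0,0]]' >/dev/null; python3 sp.py -1; done
python3 ang.py
python3 -m inch '[[1,0.0045,0,0.0006,0],[1,0.009,0,0.0014,0],[1,0.0135,0,0.0025,0],[1,0.0178,0,0.0038,0]]' >/dev/null; python3 sp.py -1
python3 -m inch '[[1,0.0043,0,0.0015,0]]' >/dev/null; python3 sp.py -1
python3 -m inch '[[1,0.0042,0,0.0018,0]]' >/dev/null; python3 sp.py -1
python3 -m inch '[[1,0.0042,0,0.0019,0]]' >/dev/null; python3 sp.py -1
python3 -m inch '[[1,0.004,0,0.0022,0]]' >/dev/null; python3 sp.py -1
python3 -m inch '[[1,0.0039,0,0.0024,0]]' >/dev/null; python3 sp.py -1
python3 -m inch '[[1,0.0037,0,0.0026,0]]' >/dev/null; python3 sp.py -1
python3 -m inch '[[1,0.0036,0,0.0028,0]]' >/dev/null; python3 sp.py -1
python3 -m inch '[[1,0.0035,0,0.0029,0]]' >/dev/null; python3 sp.py -1
python3 -m inch '[[1,0.0033,0,0.0032,0]]' >/dev/null; python3 sp.py -1
python3 -m inch '[[1,0.0032,0,0.0033,0]]' >/dev/null; python3 sp.py -1
python3 -m inch '[[1,0.0029,0,0.0035,0]]' >/dev/null; python3 sp.py -1
python3 -m inch '[[1,0.0028,0,0.0036,0]]' >/dev/null; python3 sp.py -1
python3 -m inch '[[1,0.0026,0,0.0038,0]]' >/dev/null; python3 sp.py -1
sed -i "s/\[8.23,10.5,12.33,12.6\]/[8.23,10.5,12.33,12.6,14.27,14.35,14.43,14.52,16.53,16.62,16.7,16.78]/" fitm.py
python3 fitm.py "[(seg(15.1,16.25),60,1),(seg(17.2,19),120,-1)]" "np.where(t>16.3,-1,1)"
```

```text
t16.53 a-10.7 R86.7 x-0.8 F [-0.4  0.8 -0.7] M [ 0.03  0.06 -0.03] T 0.073 op-0.00 ff0.0
t16.62 a-9.7 R86.1 x-0.9 F [ 0.7 -0.1  0.7] M [-0.02  0.03 -0.02] T -0.017 op0.00 ff0.0
t16.70 a-9.3 R86.2 x-0.8 F [ 0.7 -0.8 -0.1] M [ 0.   -0.01 -0.02] T -0.065 op-0.00 ff0.0
t16.78 a-9.1 R86.4 x-0.7 F [0.  0.4 0.5] M [-0.06  0.06 -0.02] T 0.030 op0.00 ff0.0
scene rotor mod60 43.7 [(-140, 105), (-80, 141), (-20, 126), (-10, 37), (0, 49), (30, 44), (40, 103), (90, 41), (100, 87), (160, 29)]
top rotor mod60 40.6 [(40, 15), (90, 14), (100, 30)]
t17.22 a-21.4 R87.4 x-0.3 F [-0.2 -2.9  2.4] M [-0.63  0.09  0.01] T -0.307 op-0.00 ff1.9
t17.30 a-24.3 R87.5 x-0.2 F [-0.6 -4.5  0.9] M [-0.65  0.1   0.01] T -0.394 op-0.00 ff1.9
t17.38 a-27.4 R87.4 x-0.2 F [-0.6 -3.4  1.6] M [-0.61  0.13  0.02] T -0.328 op-0.00 ff2.0
t17.47 a-30.6 R87.5 x-0.3 F [-0.8 -3.6  2.1] M [-0.61  0.08  0.03] T -0.362 op-0.00 ff2.1
t17.55 a-33.7 R87.5 x-0.3 F [-0.3 -4.9  2.6] M [-0.55  0.15 -0.01] T -0.485 op-0.00 ff2.2
t17.63 a-36.8 R87.5 x-0.3 F [-0.9 -3.6  3.1] M [-0.55  0.17  0.02] T -0.412 op0.00 ff2.3
t17.72 a-39.8 R87.5 x-0.
[... 1520 characters left out ...]
.0, 0.35, -0.0], [76.27, 1.0, 0.38, 0.02], [79.29, 1.0, 0.39, 0.01], [82.21, 1.0, 0.4, 0.01], [85.12, 1.0, 0.4, 0.01], [87.72, 1.0, 0.44, 0.04], [91.11, 1.0, 0.41, -0.01], [93.91, 1.0, 0.42, -0.01], [96.96, 1.0, 0.41, -0.03], [98.9, 1.0, 0.51, 0.06], [102.48, 1.0, 0.45, -0.01], [105.23, 1.0, 0.48, -0.0], [102.66, -1.0, -0.38, -0.05], [99.29, -1.0, -0.34, 0.0], [96.24, -1.0, -0.35, 0.01], [93.32, -1.0, -0.37, -0.0], [90.17, -1.0, -0.37, 0.01], [87.39, -1.0, -0.4, -0.0], [84.05, -1.0, -0.37, 0.04], [81.35, -1.0, -0.4, 0.02], [78.32, -1.0, -0.39, 0.03], [76.13, -1.0, -0.47, -0.04], [72.88, -1.0, -0.45, -0.01], [70.02, -1.0, -0.47, -0.01], [67.54, -1.0, -0.51, -0.04], [63.55, -1.0, -0.42, 0.06]]
```

The fit gives the bottom at about rotor 84–85°, roughly 83.5° on the scene camera's scale. I'll push forward to it.

```bash
python3 -m inch '[[1,-0.002,0,-0.0195,0],[1,-0.0132,0,-0.039,0],[1,-0.0322,0,-0.039,0],[1,-0.0322,0,-0.039,0]]' >/dev/null
python3 -m inch '[[1,-0.0069,0,0,0],[1,-0.0115,0,-0.0005,0],[1,-0.016,0,-0.0008,0],[1,-0.0206,0,-0.0008,0],[1,-0.0252,0,-0.0006,0]]' >/dev/null; python3 sp.py 1
python3 -m inch '[[1,-0.0045,0,0.0005,0],[1,-0.009,0,0.0011,0],[1,-0.0135,0,0.002,0],[1,-0.0179,0,0.0032,0]]' >/dev/null; python3 sp.py 1
python3 -m inch '[[1,-0.0043,0,0.0015,0],[1,-0.0086,0,0.003,0],[1,-0.0128,0,0.0048,0],[1,-0.0128,0,0.0048,0]]' >/dev/null; python3 sp.py 1
python3 ang.py
```

```text
t19.05 a8.1 R86.8 x-0.7 F [-0.1  2.5 -0.7] M [ 0.44  0.01 -0.  ] T 0.209 op0.00 ff1.2
t19.38 a20.1 R87.4 x-0.5 F [-1.   3.8  1.8] M [ 0.68  0.1  -0.  ] T 0.362 op0.00 ff2.1
t19.72 a29.8 R87.7 x-0.5 F [-0.6  2.8  2.7] M [0.5  0.16 0.  ] T 0.328 op0.00 ff1.9
scene rotor mod60 24.6 [(-160, 83), (-100, 126), (-90, 13), (-40, 134), (0, 13), (10, 79), (20, 142), (70, 40), (80, 98), (140, 80)]
top rotor mod60 24.6 [(-100, 43), (70, 12), (80, 18)]
```

```bash
python3 -m inch '[[1,0.004,0,-0.025,0],[1,0.004,0,-0.046,0],[0,-0.0095,0,-0.046,0],[0,-0.0095,0,-0.046,0],[0,-0.0095,0,-0.046,0]]' 40 >/dev/null
python3 -m inch '[[0,0,0,0,0],[0,0,0,0,0],[0,0,0,0,0],[0,0,0,0,0]]'; python3 ang.py
```

```text
time: 20.57
eef_pos: [0.569, -0.0051, 0.2593]
tcp_rot: [0.632, 0.775, -0.0, -0.001]
contact_force: [0.8, -0.0, 0.3]
opening: 0.975
finger_force: 0.0
scene rotor mod60 24.3 [(-160, 83), (-100, 132), (-40, 137), (10, 16), (20, 119), (70, 34), (80, 102), (140, 86)]
top rotor mod60 26.2 [(-100, 47), (80, 14)]
```

```bash
python3 -m inch '[[0,0,0,0.022,0],[0,0,0,0.044,0],[0,0,0,0.0645,0],[0,0,0,0.0645,0],[0.5,0,0,0.0645,0]]' >/dev/null; python3 s.py
python3 -m inch '[[1,0,0,0,0],[1,0,0,0,0],[1,0,0,0,0],[1,0,0,0,0],[1,0,0,0,0]]' 40 >/dev/null; python3 s.py
python3 -m inch '[[1,0,0,0,0],[1,0,0,0,0],[1,0,0,0,0],[1,0,0,0,0],[1,0,0,0,0]]' >/dev/null; python3 s.py
python3 -c "
from ang import *
rotor(name='fin')"
```

```text
t21.08 a24.3 R86.1 x-1.2 F [ 0.7 -0.1  0.3] M [ 0.06 -0.03  0.  ] T 0.005 op0.88 ff0.0
t21.50 a24.0 R88.2 x-0.0 F [0.3 0.3 0.3] M [-0.01  0.22 -0.03] T 0.038 op0.15 ff0.8
t21.92 a24.1 R88.3 x-0.3 F [-2.9 -0.3  5.2] M [ 0.05  0.42 -0.  ] T 0.161 op0.13 ff39.0
scene rotor mod60 24.4 [(-160, 81), (-100, 126), (-90, 12), (-40, 139), (10, 47), (20, 44), (30, 10), (70, 36), (80, 102), (140, 81)]
top rotor mod60 26.3 [(-100, 59), (-90, 9), (70, 9), (80, 14)]
```

View pics/fin_scene.png

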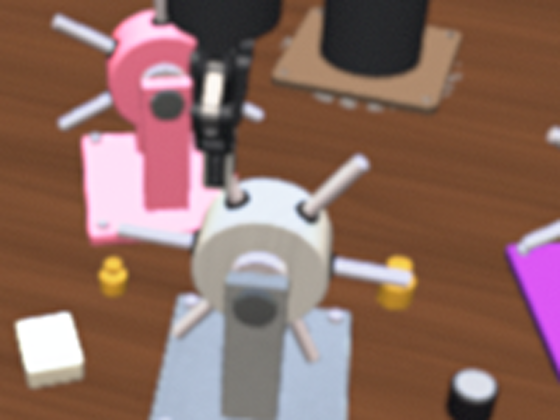

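The bar is held in the pads at crop (220,170). The rotor stays at about 84°, and the loose things I can see (box at (48,235), small weights at (112,272) and (398,280), loupe at (472,385)) are where they were.

```bash
python3 -c "
from plant import ctrl
print(ctrl.sign_off())"
```

```text
the job is handed in; nothing more can be done
None
```

I handed the job in with the rotor's heavy side turned to straight down, within a few degrees by my estimate, and one bar still gripped at about 40 N. My only slip was losing an early 25 N grip on a bar while turning; the loose things I could see in the last picture had not moved.

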